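Weigh the stone boxes by feel and sort them

ROBOT

A 6-joint arm with a two-finger parallel gripper is mounted at the origin on a cart in front of the work surface, level with it; the furniture and walls round the work are solid. World frame = base frame: x ahead of the robot, y to its left, z up, the work surface at z = 0. Lengths are in m, angles in rad, forces in N, time in s.
With the tool pointing down it reaches from about 0.275 to 0.775 m from the base axis. Payload 14.6 kg.
Tool frame: the origin (TCP) lies at the very end of the fingers, on their centre line; the grasp point (between the pads) lies 19 mm behind it; z points along the fingers, y is the line along which they close (so a half turn about z gives the same grasp; the last joint's range is limited). The gripper opens to 85 mm and grips with 20 to 120 N. Pads are 22 mm wide; open, the fingers measure 114 mm over their backs; the gripper's body (76 mm by 85 mm) begins 54 mm behind the grasp point. The pads swing forward as they close: fully open they stand 13 mm farther back than shut.
Start: joints at [1.166, 0.263, -0.048, 1.259, 0, 1.415], TCP at [0.13, 0.509, 0.231] pointing down, gripper open.
Joint ranges: [-2.65, 2.65], [-0.89, 1.7], [-1.18, 1.37], [-2.13, 2.11], [-1.35, 1.29], [-3.14, 3.14]. Speed limits (rad/s): [1.89, 1.89, 2.57, 2.79, 3.14, 3.14].

INTERFACE

Orientations are given as a unit quaternion [x, y, z, w].
In Python, from rig import sense, grab_frame, get_calibration, hand_in, silhouettes gives the robot as it stands.
- The arm moves only by the shell command python3 -m crank 'ROWS'. ROWS is JSON, a list of rows, each a list of 5 numbers: the shift along the tool's x, y, z in m, then the turn about the tool's z in rad, then the finger opening in m, from 0 to 0.0854. In form: [[x, y, z, roll, jaw], ...]. A call has 1 to 10 rows; each row shifts and turns the commanded pose from where the row before left it, along the tool's axes as they then stand; what a row does not reach is not made up. A row lasts 1/12 s, in which the tool goes at most 41.7 mm and 7.16 degrees, less where a joint would pass 70% of its speed; a pose out of reach is approached as far as the arm can. A call is refused whole if a number of a shift passes 0.0417 or a number of a turn 0.125, either way. A call with a gripper value outside its range is refused whole. The fingers move at their own pace and stop on an object; the grip force is fixed at half the most. Time passes only in rows, so rows that do not move let the fingers close. It gives the time, the measured TCP pose, the force, the opening and the grip force at its end, in the units of the state.
- sense(): the state, without advancing time (a new reading comes with each control period).
- grab_frame(name): name is "scene" or "top"; returns the picture (384x512x3 uint8, red, green, blue); there is no depth.
- get_calibration(name): a dict with "fx", "fy", "cx", "cy" (pixels), "world_to_cam" (4x4, takes a point from world to camera coordinates). Camera axes: x right, y up, looking along -z (the intrinsics and any distortion apply to the point x, -y, -z); pixel columns grow to the right and rows downward; lengths in m; the calibration is good to about 2 mm. A picture is of the moment at which its call begins. get_calibration takes no time and is no camera call.
- hand_in(): hands the job in; it is judged then, once.
Trained networks look in the newest picture that a camera, given by its name, has taken for a name from the list of things; names that differ only in an ending like _2 or _b are one class to them, and where a whole thing is asked for, a point or a joint stands for the part that bears it (a point fixed in the world has none). Each returns a list of dicts, best first, with "score" (0 to 1); they miss things now and then, are a little off and sometimes report something else, mostly with a low value. They report only what shows in the picture. A call takes as long as a camera call.
- silhouettes(thing, camera): "region" (384x512 bool, what is visible of it) and "centre" ([column, row] in pixels, amid what is visible of it).
The state is a dict: "t": time; "qpos": joint angles; "dq": joint speeds; "joint_torque": joint torques, N m; "ee_pos": TCP position; "tcp_rot": TCP orientation; "ft_force": force on the tool from outside, world axes, zero at the start; "moment": the same for the moment, N m; "gripper_width": finger opening in m; "finger_force": force on a finger pad.
Only numpy, scipy, OpenCV 4.12 (cv2) and the standard library are available. Lean on these libraries where they do the work, as an engineer would, in place of code of your own. Each camera call takes 0.05 s, during which the arm holds its last target. There are 200 camera calls.

TASK

The three closed boxes in the wooden rack look alike, but some are full of stone and some are nearly empty. One box after another from left to right, take the handle and raise just that end a little (some 5 to 10 mm, the far edge staying down) to feel the weight, and set it down again; then slide every full box back until it is fully home against the rear stop and every nearly empty box forward until it is fully home against the front lip. Slide the boxes in their lanes without lifting them out, tipping them steeply or ramming the stops, and leave the hammer, the tin and the pale stone alone.

Things in the scene. Friction and masses are not known exactly. Their poses are not given: they have to be found in the camera images.
- rack: Fixed wooden rack, 3 lanes 126 mm long (x) and 56 wide, centred at y = 80 (left), 0, -80 mm. Origin: under the lanes' centre, on the bench; x to the rear, away from the robot, y left, z up. Floor top z = 6 mm, rails z = 16; 41 mm free beside a handle if its neighbour stands further forward. Rigid stops: rear face x = 63, top z = 32. low front lip: inner face x = -63, top z = 14; handles pass over lip and rails.
- box_left: Closed grey metal box in the left lane, 76 (x) x 50 x 46 mm high; origin: centre of its underside, x to the rear. Starts clear of both stops; meets the rear stop with its origin at rack x = 25 mm, the lip at -25. All boxes look alike: full 0.75 to 1.0 kg, nearly empty 0.28 to 0.38 kg, load centred; raising the handle end takes about 3 to 6 N (full) or 1 to 2.5 N (empty).
- handle_left (a point): Handle centre of the left box, 56 mm in front of the box's origin, 38 mm above its underside: two 14 mm steel balls side by side along the box's y, 28 mm wide in all, on an 8 mm stem 18 mm out of the front face. Pinched from above on the ball ends, with a light grip, the box can pivot in the fingers; raising it 8 mm tips the box about 0.08 rad on its rear lower edge.
- box_middle: Closed grey metal box in the middle lane, 76 (x) x 50 x 46 mm high; origin: centre of its underside, x to the rear. Starts clear of both stops; meets the rear stop with its origin at rack x = 25 mm, the lip at -25. All boxes look alike: full 0.75 to 1.0 kg, nearly empty 0.28 to 0.38 kg, load centred; raising the handle end takes about 3 to 6 N (full) or 1 to 2.5 N (empty).
- handle_middle (a point): Handle centre of the middle box, 56 mm in front of the box's origin, 38 mm above its underside: two 14 mm steel balls side by side along the box's y, 28 mm wide in all, on an 8 mm stem 18 mm out of the front face. Pinched from above on the ball ends, with a light grip, the box can pivot in the fingers; raising it 8 mm tips the box about 0.08 rad on its rear lower edge.
- box_right: Closed grey metal box in the right lane, 76 (x) x 50 x 46 mm high; origin: centre of its underside, x to the rear. Starts clear of both stops; meets the rear stop with its origin at rack x = 25 mm, the lip at -25. All boxes look alike: full 0.75 to 1.0 kg, nearly empty 0.28 to 0.38 kg, load centred; raising the handle end takes about 3 to 6 N (full) or 1 to 2.5 N (empty).
- handle_right (a point): Handle centre of the right box, 56 mm in front of the box's origin, 38 mm above its underside: two 14 mm steel balls side by side along the box's y, 28 mm wide in all, on an 8 mm stem 18 mm out of the front face. Pinched from above on the ball ends, with a light grip, the box can pivot in the fingers; raising it 8 mm tips the box about 0.08 rad on its rear lower edge.
- hammer: Bystander: hammer with wooden handle lying on the bench to the right of the rack, 98 x 233 x 26 mm, origin under its middle.
- tin: Bystander: open metal tin, 71 mm diameter, 78 mm high, right of the hammer, origin under its middle.
- stone_pale: Bystander: rough pale stone, 37 x 50 x 33 mm, behind and left of the rack, origin under its middle.

How it is judged:
By the outcome, as a careful person would: the job done as asked, in the order asked, and still so for the second after the job is handed in, with the robot touching nothing.
It also fails if it takes over 64 s, if anything falls off the work surface, if the arm or the gripper's body presses on something with over 40 N, if the wrist force passes 120 N, or if a joint passes its speed limit or range.

## Working session

There is one attempt and no reset: what is moved stays moved. The work goes in short steps, Python scripts to look and compute and a shell command to move; the robot and the scene stay as the last step left them, time stands still between calls to the robot, and variables do not carry over. Pictures are saved under pics/ and viewed, at most 10 in all, crops included, and the job is handed in when it is done.

```bash
mkdir -p pics
cat > h.py <<'E'
import numpy as np, cv2
from rig import *
def save(n,f): cv2.imwrite(f'pics/{f}.png',cv2.cvtColor(np.array(grab_frame(n)),cv2.COLOR_RGB2BGR))
def proj(n,P):
    c=get_calibration(n);W=np.array(c['world_to_cam']);p=W[:3,:3]@np.array(P)+W[:3,3]
    return np.array([c['cx']+c['fx']*p[0]/-p[2],c['cy']+c['fy']*-p[1]/-p[2]])
def ray(n,uv,z):
    c=get_calibration(n);W=np.array(c['world_to_cam']);R=W[:3,:3]
    d=R.T@np.array([(uv[0]-c['cx'])/c['fx'],-(uv[1]-c['cy'])/c['fy'],-1]);o=-R.T@W[:3,3]
    return o+d*(z-o[2])/d[2]
E
python3 - <<'E'
from h import *
save('top','t0');save('scene','s0')
for c in('top','scene'):
  k=get_calibration(c);print({a:b for a,b in k.items() if a!='world_to_cam'})
  for n in('rack','box_left','handle_left','hammer'):
    for r in silhouettes(n,c):
      m=np.array(r['region']);ys,xs=np.nonzero(m);print(c,n,round(r['score'],2),np.round(r['centre'],1),m.sum(),xs.min(),xs.max(),ys.min(),ys.max())
s=sense();print({a:np.round(b,4) for a,b in s.items()})
E
```

```text
{'fx': 446.88566363624557, 'fy': 446.88566363624557, 'cx': 258.848664398225, 'cy': 193.23549049128948}
top rack 0.74 [227.8 203.6] 2887 167 263 179 242
top rack 0.41 [154.8 158.6] 190 146 162 150 164
top box_left 0.98 [182.  212.8] 893 169 195 194 236
top handle_left 0.71 [180.7 213.2] 816 170 194 194 235
top hammer 0.85 [330.7 214.1] 1224 308 347 173 267
{'fx': 386.0236996391202, 'fy': 386.0236996391202, 'cx': 255.19105766256095, 'cy': 192.15681534181346}
scene rack 0.92 [236.9 206.5] 951 196 262 172 216
scene box_left 0.5 [216.8 176.5] 341 198 229 169 186
scene handle_left 0.84 [214.5 179. ] 311 198 229 169 184
scene handle_left 0.54 [234.2 200.4] 529 213 247 188 208
scene hammer 0.86 [265.  236.7] 832 222 302 217 255
scene hammer 0.55 [213.2 175.9] 262 199 228 170 183
{'t': np.float64(0.5), 'qpos': array([ 1.1657,  0.2631, -0.0483,  1.2594, -0.    ,  1.4155]), 'dq': array([0.0003, 0.0004, 0.0018, 0.0005, 0.0015, 0.0008]), 'joint_torque': array([-1.70000e-03, -6.37025e+01,  3.84589e+01,  1.70000e-03,
       -1.00000e-04,  0.00000e+00]), 'ee_pos': array([0.1298, 0.5087, 0.2313]), 'tcp_rot': array([ 0.1246,  0.9922, -0.    ,  0.    ]), 'ft_force': array([ 0.774 , -0.2843, -0.3968]), 'moment': array([ 0.0008, -0.002 , -0.0395]), 'finger_force': np.float64(0.0), 'gripper_width': np.float64(0.0857)}
```

View pics/t0.png

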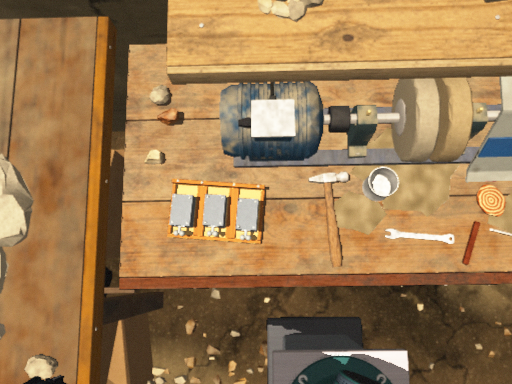

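View pics/s0.png

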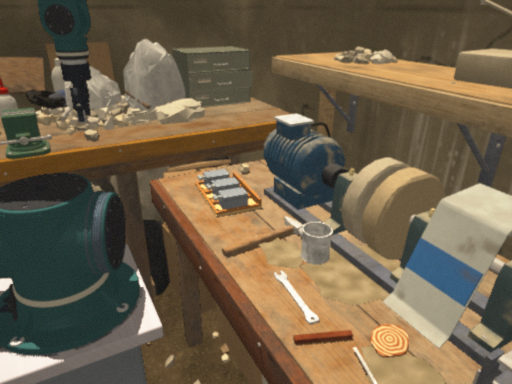

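The top view shows the rack at about (217,211) with three grey boxes and the handles at their lower (robot-side) ends. The hammer is at (331,215), the tin at (381,184) and the pale stone at about (154,157). The scene view confirms this layout.

Run:
```python
from h import *
im=cv2.imread('pics/t0.png')[168:252,158:274]
cv2.imwrite('pics/c0.png',cv2.resize(im,None,fx=6.8,fy=6.8,interpolation=cv2.INTER_CUBIC))
W=np.array(get_calibration('top')['world_to_cam']);print(np.round(W,3), -W[:3,:3].T@W[:3,3])
for n in('box_left','handle_left','rack'):
  for r in silhouettes(n,'top'):
    m=np.array(r['region']);q=cv2.minAreaRect(np.argwhere(m)[:,::-1].astype(np.float32))
    print(n,round(r['score'],2),np.round(r['centre'],1),m.sum(),q, np.round([ray('top',p,.05 if n[0]!='r' else .016)[:2] for p in cv2.boxPoints(q)],4).tolist())
print(proj('top',sense()['ee_pos']))
```

```text
[[-0.015 -1.    -0.026  0.193]
 [ 0.983 -0.02   0.183 -0.521]
 [-0.184 -0.023  0.983 -1.03 ]
 [ 0.     0.     0.     1.   ]] [0.32632799 0.15922253 1.11313685]
box_left 0.98 [182.  212.8] 893 ((181.75140380859375, 215.10882568359375), (24.73275375366211, 41.92873001098633), 4.969740390777588) [[0.4278, 0.404], [0.5293, 0.3974], [0.5228, 0.3371], [0.4216, 0.3447]]
handle_left 0.71 [180.7 213.2] 816 ((181.48277282714844, 214.79310607910156), (23.37136459350586, 41.22285842895508), 3.3664605617523193) [[0.4283, 0.4016], [0.5284, 0.3979], [0.5239, 0.3409], [0.4241, 0.3455]]
rack 0.74 [227.8 203.6] 2887 ((215.3284149169922, 210.5118408203125), (93.55476379394531, 60.229225158691406), 4.184916019439697) [[0.4256, 0.4145], [0.5772, 0.4068], [0.5548, 0.1713], [0.405, 0.1846]]
rack 0.41 [154.8 158.6] 190 ((154.0, 157.0), (14.0, 16.0), 90.0) [[0.6496, 0.4724], [0.6487, 0.4312], [0.6118, 0.4303], [0.6126, 0.4713]]
[ 86.59902548 385.85726432]
```

View pics/c0.png

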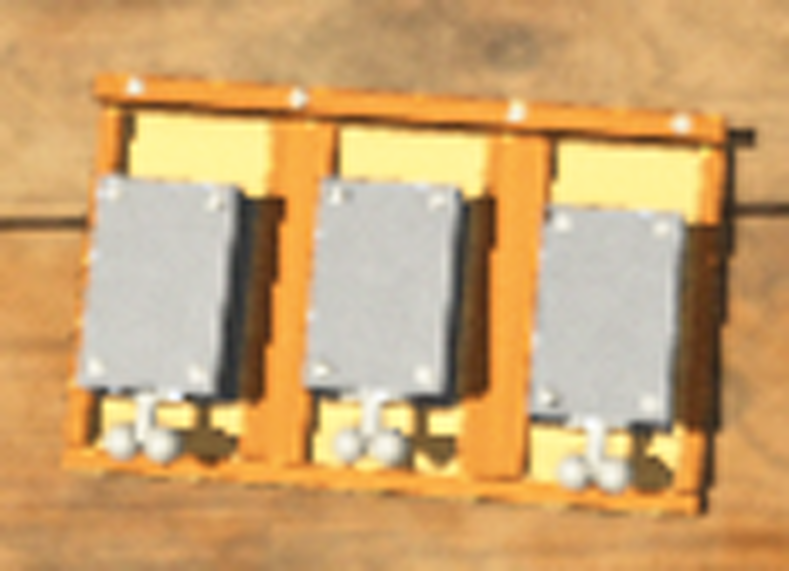

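The crop shows handle ball midpoints at crop px (142,441), (368,446) and (594,472). Every box is clear of both stops. I'll fit the rack pose and the three offsets.

```bash
cat > fit.py <<'E'
from h import *
from scipy.optimize import least_squares
B=[[(103,177),(240,186),(220,398),(80,387)],[(322,178),(462,185),(445,398),(305,390)],[(545,208),(686,215),(668,425),(530,418)]]
H=[(142,441),(368,446),(594,472)]
R=[((95,74),'r',1),((725,117),'r',-1)]
px=lambda p:np.array(p)/6.8+[158-.43,168-.43]
def f(q,full=False):
    x,y,a=q[:3];c,s=np.cos(a),np.sin(a);w=lambda u,v,z:np.array([x+c*u-s*v,y+s*u+c*v,z]);e=[]
    for i,Y in enumerate((.08,0,-.08)):
        for (u,v),p in zip(((.038,.025),(.038,-.025),(-.038,-.025),(-.038,.025)),B[i]): e.append(proj('top',w(q[3+i]+u,Y+v,.052))-px(p))
        e.append(2*(proj('top',w(q[3+i]-.056,Y,.044))-px(H[i])))
    if full: return [w(q[3+i]-.056,Y,.044) for i,Y in enumerate((.08,0,-.08))],w
    return np.ravel(e)
r=least_squares(f,[.48,.29,-.08,0,0,0]);q=r.x
print(np.round(q,4),np.abs(r.fun).max(),np.round(r.fun.reshape(3,5,2),2).tolist())
h,w=f(q,True);print(np.round(h,4))
for u,v in((.063,.11),(.063,-.11),(-.063,.11),(-.063,-.11)): print((proj('top',w(u,v,.032 if u>0 else .014))-[157.57,167.57])*6.8)
E
python3 fit.py
```

```text
[ 0.257   0.3151 -0.0962  0.2252  0.2303  0.2269] 0.8115646901184164 [[[-0.41, -0.51], [-0.18, -0.29], [-0.66, -0.33], [-0.71, -0.33], [0.62, 0.68]], [[0.25, -0.28], [0.16, 0.24], [-0.35, 0.13], [-0.51, -0.32], [0.54, 0.15]], [[0.16, -0.81], [0.05, -0.28], [0.1, 0.22], [-0.49, -0.4], [0.13, 0.62]]]
[[0.4331 0.3785 0.044 ]
 [0.4305 0.2984 0.044 ]
 [0.4194 0.2191 0.044 ]]
[ 32.44869844 740.45810614]
[655.17088657 792.46727451]
[   1.51750661 1105.2553238 ]
[ 626.95763302 1160.60024583]
```

```bash
sed -i "s|^    if full|    for Y,a1,b1 in((.08,(200,113),(150,459)),(0,(415,126),(370,472)),(-.08,(630,143),(600,487))):\n        e.append([0,(proj('top',w(.063,Y,.032))-px(a1))[1]]);e.append([0,(proj('top',w(-.063,Y,.014))-px(b1))[1]])\n    if full|; s|reshape(3,5,2)|reshape(-1,2)|" fit.py; python3 fit.py
```

```text
[ 4.859e-01  2.932e-01 -9.260e-02 -4.500e-03  4.000e-04 -3.300e-03] 0.7822888860759178 [[-0.51, -0.48], [-0.27, -0.33], [-0.63, -0.36], [-0.7, -0.29], [0.7, 0.69], [0.15, -0.25], [0.06, 0.19], [-0.33, 0.09], [-0.5, -0.29], [0.62, 0.15], [0.06, -0.78], [-0.05, -0.32], [0.12, 0.18], [-0.48, -0.36], [0.22, 0.63], [0.0, -0.51], [0.0, -0.11], [0.0, -0.14], [0.0, 0.42], [0.0, -0.35], [0.0, 0.66]]
[[0.4331 0.3784 0.044 ]
 [0.4305 0.2983 0.044 ]
 [0.4194 0.219  0.044 ]]
[106.91586626 103.74069367]
[706.99392722 146.49924293]
[ 78.71400577 452.05520853]
[681.33864601 497.80173039]
```

```bash
python3 -m crank '[[0,0,0,-0.08,0.055],[0,0,0,-0.077,0.055],[-0.03,-0.01,0,0,0.055],[-0.03,-0.01,0,0,0.055],[-0.03,-0.01,0,0,0.055],[-0.03,-0.01,0,0,0.055],[-0.03,-0.01,0,0,0.055],[-0.03,-0.01,0,0,0.055],[-0.03,-0.01,0,0,0.055],[-0.03,-0.01,0,0,0.055]]'
cat > to.py <<'E'
# remaining shift in tool axes to TCP target over handle i (0,1,2) at height z, with u offset along rack x
import sys; from h import *
from scipy.spatial.transform import Rotation as Ro
H=[[.4331,.3784],[.4305,.2983],[.4194,.2190]]
i=int(sys.argv[1]);z=float(sys.argv[2]);s=sense();R=Ro.from_quat(s['tcp_rot'])
print('d_tool',np.round(R.inv().apply(np.r_[H[i],z]-s['ee_pos']),4),'yaw_y',np.arctan2(-R.as_matrix()[0,1],R.as_matrix()[1,1]).round(4),'F',np.round(s['ft_force'],2),'t',s['t'],'w',s['gripper_width'])
E
python3 to.py 0 .12
```

```text
t: 1.48
ee_pos: [0.3627, 0.4059, 0.2314]
tcp_rot: [0.046, 0.999, 0.0, 0.0]
ft_force: [-0.5, 0.1, -0.1]
gripper_width: 0.0548
finger_force: 0.0
d_tool [-0.0726 -0.0209  0.1114] yaw_y -0.0929 F [-0.54  0.07 -0.11] t 1.4833 w 0.05484282754165609
```

```bash
python3 -m crank '[[-0.024,-0.007,0.01,0,0.055],[-0.024,-0.007,0.03,0,0.055],[-0.02,-0.006,0.03,0,0.055],[0,0,0.03,0,0.055],[0,0,0,0,0.055],[0,0,0,0,0.055]]'; python3 to.py 0 .025; python3 -c "
from h import *
save('top','t1');im=cv2.imread('pics/t1.png')[168:252,158:274]
cv2.imwrite('pics/c1.png',cv2.resize(im,None,fx=6.8,fy=6.8,interpolation=cv2.INTER_CUBIC))
print((proj('top',sense()['ee_pos'])-[157.57,167.57])*6.8)"
```

```text
t: 1.98
ee_pos: [0.4265, 0.3801, 0.1309]
tcp_rot: [0.047, 0.999, -0.001, -0.001]
ft_force: [-0.4, 0.7, 0.8]
gripper_width: 0.0554
finger_force: 0.0
d_tool [-0.007  -0.0009  0.1059] yaw_y -0.0931 F [-0.39  0.69  0.85] t 1.9833 w 0.05544230572953401
[ 81.49818185 435.92614905]
```

View pics/c1.png

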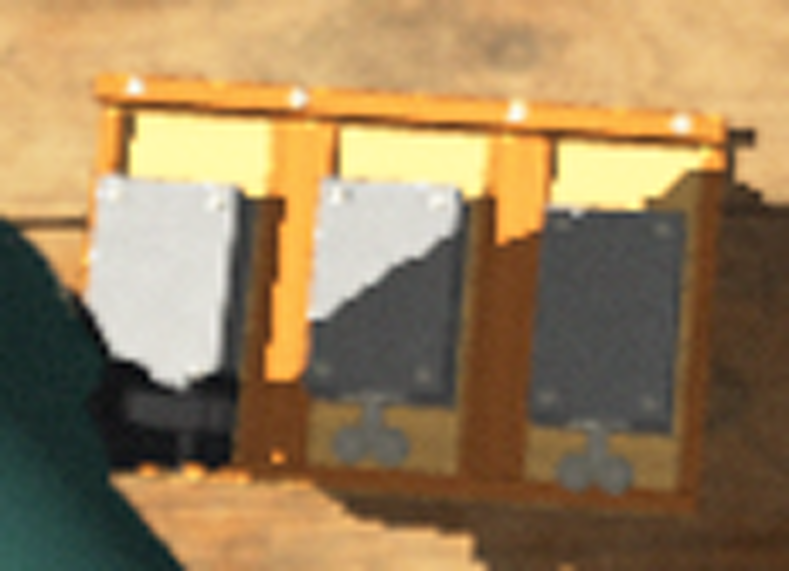

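The arm now hides the left handle, while the other boxes are unchanged. I'll descend with a force check.

```bash
python3 -m crank '[[-0.006,-0.001,0.02,0,0.055],[0,0,0.03,0,0.055],[0,0,0.02,0,0.055],[0,0,0.01,0,0.055],[0,0,0.01,0,0.055],[0,0,0.01,0,0.055],[0,0,0,0,0.055],[0,0,0,0,0.055]]'; python3 to.py 0 .025
```

```text
t: 2.7
ee_pos: [0.4332, 0.3793, 0.0319]
tcp_rot: [0.046, 0.999, 0.0, 0.0]
ft_force: [0.1, 0.6, 0.8]
gripper_width: 0.055
finger_force: 0.0
d_tool [ 0.0001 -0.0009  0.0069] yaw_y -0.0925 F [0.08 0.56 0.81] t 2.7 w 0.055013030034939146
```

```bash
python3 -m crank '[[0,-0.001,0.003,0,0.055],[0,0,0.003,0,0.05],[0,0,0,0,0.04],[0,0,0,0,0.034],[0,0,0,0,0.03],[0,0,0,0,0.027],[0,0,0,0,0.027],[0,0,0,0,0.027],[0,0,0,0,0.027],[0,0,0,0,0.027]]'; python3 to.py 0 .025
```

```text
t: 3.53
ee_pos: [0.4331, 0.3782, 0.0254]
tcp_rot: [0.046, 0.999, 0.0, 0.0]
ft_force: [0.1, 1.2, 3.8]
gripper_width: 0.0269
finger_force: 4.7
d_tool [0.     0.0002 0.0004] yaw_y -0.0927 F [0.05 1.24 3.84] t 3.5333 w 0.026911695875611222
```

```bash
python3 -m crank '[[0,0,0,0,0.0255],[0,0,0,0,0.0255],[0,0,0,0,0.0255],[0,0,0,0,0.0255]]'
```

```text
t: 3.87
ee_pos: [0.4331, 0.3782, 0.0256]
tcp_rot: [0.046, 0.999, 0.0, 0.0]
ft_force: [-1.3, 1.4, 5.5]
gripper_width: 0.0259
finger_force: 20.6
```

```bash
python3 -m crank '[[-0.0008,0,-0.002,0,0.0255],[-0.0008,0,-0.002,0,0.0255],[-0.0008,0,-0.002,0,0.0255],[-0.0006,0,-0.0015,0,0.0255],[0,0,0,0,0.0255],[0,0,0,0,0.0255],[0,0,0,0,0.0255],[0,0,0,0,0.0255]]'; for i in 1 2; do python3 -m crank '[[0,0,0,0,0.0255]]'|grep -E 'ee_pos|force'; done; python3 -c "
from h import *
save('scene','s1');im=cv2.imread('pics/s1.png')[150:235,170:286]
cv2.imwrite('pics/c2.png',cv2.resize(im,None,fx=6.8,fy=6.8,interpolation=cv2.INTER_CUBIC))"
```

```text
t: 4.53
ee_pos: [0.4359, 0.3777, 0.0327]
tcp_rot: [0.046, 0.999, -0.0, -0.0]
ft_force: [1.8, 0.5, -4.8]
gripper_width: 0.0262
finger_force: 20.4
ee_pos: [0.436, 0.3777, 0.0327]
ft_force: [2.7, 0.1, -5.4]
finger_force: 20.4
ee_pos: [0.4359, 0.3777, 0.0327]
ft_force: [2.5, 0.9, -4.9]
finger_force: 20.4
```

View pics/c2.png

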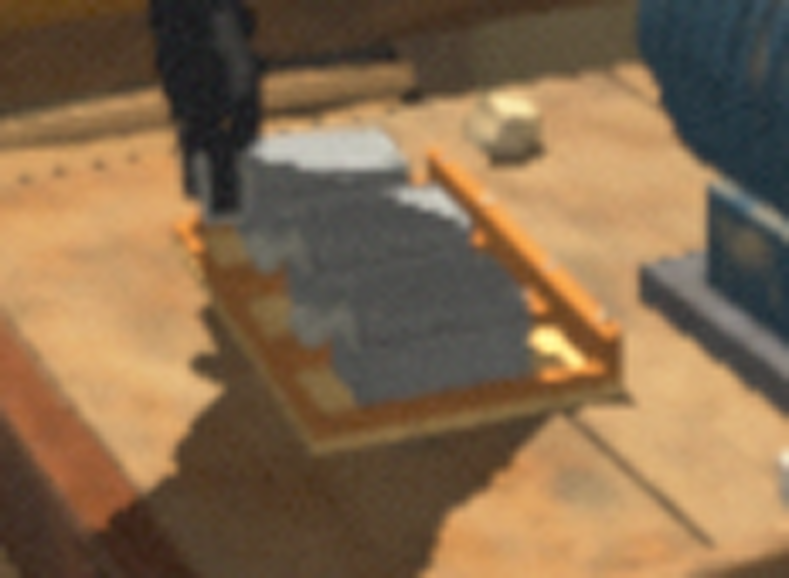

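Fz went to about -5 N, so the left box is full. In the crop at (320,150) the left box is held with its handle end raised. I'll set it down and release.

```bash
python3 -m crank '[[0.0007,0,0.002,0,0.0255],[0.0008,0,0.002,0,0.0255],[0.0008,0,0.002,0,0.0255],[0.0007,0,0.0015,0,0.0255],[0,0,0,0,0.0255],[0,0,0,0,0.0255],[0,0,0,0,0.03],[0,0,0,0,0.04],[0,0,0,0,0.055],[0,0,0,0,0.055]]'; python3 -m crank '[[0,0,0,0,0.055],[0,0,-0.02,0,0.055],[0,0,-0.03,0,0.055],[0,0,-0.03,0,0.055],[0,-0.02,-0.01,0,0.055],[0,-0.03,0,0,0.055],[0,-0.03,0,0,0.055],[0,0,0,0,0.055]]';  python3 to.py 1 .0255; python3 -m crank '[[0,0,0,0,0.055],[0,0,0,0,0.055]]' ;python3 to.py 1 .0255
```

```text
t: 5.58
ee_pos: [0.4331, 0.3781, 0.0253]
tcp_rot: [0.046, 0.999, 0.0, 0.0]
ft_force: [0.1, 0.3, -1.2]
gripper_width: 0.0549
finger_force: 0.0
t: 6.25
ee_pos: [0.4246, 0.2949, 0.1155]
tcp_rot: [0.047, 0.999, -0.001, -0.0]
ft_force: [0.6, 0.5, 0.3]
gripper_width: 0.0549
finger_force: 0.0
d_tool [-0.0055  0.004   0.09  ] yaw_y -0.0946 F [0.56 0.46 0.35] t 6.25 w 0.054854733378985485
t: 6.42
ee_pos: [0.4259, 0.2986, 0.1154]
tcp_rot: [0.047, 0.999, 0.0, 0.0]
ft_force: [-0.3, -0.7, 0.4]
gripper_width: 0.055
finger_force: 0.0
d_tool [-0.0046  0.0001  0.0899] yaw_y -0.0932 F [-0.3  -0.73  0.39] t 6.4167 w 0.05500668020955965
```

```bash
python3 -m crank '[[-0.0045,0,0.02,0,0.055],[0,0,0.03,0,0.055],[0,0,0.015,0,0.055],[0,0,0.01,0,0.055],[0,0,0.008,0,0.055],[0,0,0.007,0,0.055],[0,0,0,0,0.055],[0,0,0,0,0.055],[0,0,0,0,0.055]]';python3 to.py 1 .0255; python3 -m crank '[[0,0,0,0,0.04],[0,0,0,0,0.034],[0,0,0,0,0.03],[0,0,0,0,0.0275],[0,0,0,0,0.0255],[0,0,0,0,0.0255],[0,0,0,0,0.0255],[0,0,0,0,0.0255],[0,0,0,0,0.0255],[0,0,0,0,0.0255]]'
```

```text
t: 7.17
ee_pos: [0.4304, 0.2983, 0.0258]
tcp_rot: [0.046, 0.999, 0.0, 0.0]
ft_force: [0.5, -0.3, -0.3]
gripper_width: 0.0548
finger_force: 0.0
d_tool [-0.0001 -0.      0.0003] yaw_y -0.0926 F [ 0.48 -0.33 -0.33] t 7.1667 w 0.05478639657933723
t: 8.0
ee_pos: [0.4302, 0.2982, 0.0257]
tcp_rot: [0.046, 0.999, 0.0, 0.0]
ft_force: [-1.2, 0.8, 5.4]
gripper_width: 0.0258
finger_force: 20.5
```

```bash
python3 -m crank '[[-0.0008,0,-0.002,0,0.0255],[-0.0008,0,-0.002,0,0.0255],[-0.0008,0,-0.002,0,0.0255],[-0.0006,0,-0.0015,0,0.0255],[0,0,0,0,0.0255],[0,0,0,0,0.0255],[0,0,0,0,0.0255],[0,0,0,0,0.0255]]'; for i in 1 2; do python3 -m crank '[[0,0,0,0,0.0255]]'|grep -E 'ee_pos|force'; done
```

```text
t: 8.67
ee_pos: [0.433, 0.2977, 0.0327]
tcp_rot: [0.046, 0.999, -0.0, -0.0]
ft_force: [1.8, 0.4, -5.8]
gripper_width: 0.0258
finger_force: 20.3
ee_pos: [0.433, 0.2977, 0.0327]
ft_force: [1.5, -0.5, -4.8]
finger_force: 20.3
ee_pos: [0.433, 0.2977, 0.0327]
ft_force: [1.0, -0.5, -5.4]
finger_force: 20.3
```

```bash
python3 -m crank '[[0.0007,0,0.002,0,0.0255],[0.0008,0,0.002,0,0.0255],[0.0008,0,0.002,0,0.0255],[0.0007,0,0.0015,0,0.0255],[0,0,0,0,0.0255],[0,0,0,0,0.0255],[0,0,0,0,0.03],[0,0,0,0,0.04],[0,0,0,0,0.055],[0,0,0,0,0.055]]'; python3 -m crank '[[0,0,0,0,0.055],[0,0,-0.02,0,0.055],[0,0,-0.03,0,0.055],[0,0,-0.03,0,0.055],[0,-0.02,-0.01,0,0.055],[0.005,-0.03,0,0,0.055],[0,-0.03,0,0,0.055],[0,0,0,0,0.055],[0,0,0,0,0.055],[0,0,0,0,0.055]]';  python3 to.py 2 .0255
```

```text
t: 9.67
ee_pos: [0.4301, 0.298, 0.0253]
tcp_rot: [0.046, 0.999, 0.0, 0.0]
ft_force: [0.6, 0.1, 0.5]
gripper_width: 0.0549
finger_force: 0.0
t: 10.5
ee_pos: [0.4179, 0.219, 0.1154]
tcp_rot: [0.047, 0.999, 0.0, 0.0]
ft_force: [-0.1, -0.4, -0.7]
gripper_width: 0.0553
finger_force: 0.0
d_tool [-0.0014  0.0002  0.0899] yaw_y -0.0933 F [-0.11 -0.35 -0.66] t 10.5 w 0.05532473115965693
```

```bash
python3 -m crank '[[-0.0015,0,0.02,0,0.055],[0,0,0.03,0,0.055],[0,0,0.015,0,0.055],[0,0,0.01,0,0.055],[0,0,0.008,0,0.055],[0,0,0.007,0,0.055],[0,0,0,0,0.055],[0,0,0,0,0.055],[0,0,0,0,0.055]]';python3 to.py 2 .0255; python3 -m crank '[[0,0,0,0,0.04],[0,0,0,0,0.034],[0,0,0,0,0.03],[0,0,0,0,0.0275],[0,0,0,0,0.0255],[0,0,0,0,0.0255],[0,0,0,0,0.0255],[0,0,0,0,0.0255],[0,0,0,0,0.0255],[0,0,0,0,0.0255]]'
```

```text
t: 11.25
ee_pos: [0.4195, 0.2189, 0.0258]
tcp_rot: [0.046, 0.999, 0.0, 0.0]
ft_force: [0.2, 0.2, 0.2]
gripper_width: 0.0544
finger_force: 0.0
d_tool [0.0001 0.0001 0.0003] yaw_y -0.0926 F [0.16 0.17 0.22] t 11.25 w 0.054353117726504314
t: 12.08
ee_pos: [0.4193, 0.2187, 0.0256]
tcp_rot: [0.046, 0.999, 0.0, 0.0]
ft_force: [-1.4, 0.1, 5.6]
gripper_width: 0.026
finger_force: 20.6
```

```bash
python3 -m crank '[[-0.0008,0,-0.002,0,0.0255],[-0.0008,0,-0.002,0,0.0255],[-0.0008,0,-0.002,0,0.0255],[-0.0006,0,-0.0015,0,0.0255],[0,0,0,0,0.0255],[0,0,0,0,0.0255],[0,0,0,0,0.0255],[0,0,0,0,0.0255]]'; for i in 1 2; do python3 -m crank '[[0,0,0,0,0.0255]]'|grep -E 'ee_pos|force'; done;  python3 -c "
from h import *
save('scene','s2');im=cv2.imread('pics/s2.png')[150:235,170:286]
cv2.imwrite('pics/c3.png',cv2.resize(im,None,fx=6.8,fy=6.8,interpolation=cv2.INTER_CUBIC))"
```

```text
t: 12.75
ee_pos: [0.4221, 0.2183, 0.0327]
tcp_rot: [0.046, 0.999, -0.0, -0.0]
ft_force: [0.5, -0.4, -1.7]
gripper_width: 0.0261
finger_force: 20.4
ee_pos: [0.4221, 0.2184, 0.0327]
ft_force: [-0.2, 0.1, -1.8]
finger_force: 20.4
ee_pos: [0.4221, 0.2183, 0.0327]
ft_force: [0.4, -0.2, -1.4]
finger_force: 20.4
```

View pics/c3.png

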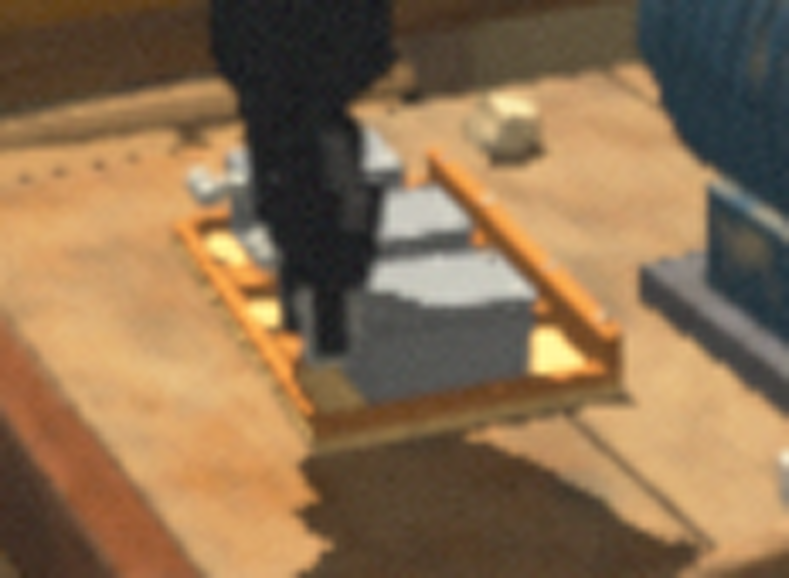

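About -1.6 N, so the right box is nearly empty. The picture shows it held at (320,340) with the front slightly raised. I'll set it down and, still holding it, slide it forward (tool +x, about 22 mm to the lip).

```bash
python3 -m crank '[[0.0007,0,0.002,0,0.0255],[0.0008,0,0.002,0,0.0255],[0.0008,0,0.002,0,0.0255],[0.0007,0,0.0015,0,0.0255],[0,0,0,0,0.0255],[0,0,0,0,0.0255],[0,0,0,0,0.0255],[0,0,0,0,0.0255]]';  python3 -m crank '[[0.001,0,0,0,0.0255],[0.002,0,0,0,0.0255],[0.003,0,0,0,0.0255],[0.003,0,0,0,0.0255],[0.003,0,0,0,0.0255],[0.002,0,0,0,0.0255],[0.001,0,0,0,0.0255],[0.001,0,0,0,0.0255],[0,0,0,0,0.0255],[0,0,0,0,0.0255]]'
```

```text
t: 13.63
ee_pos: [0.4192, 0.2187, 0.0255]
tcp_rot: [0.046, 0.999, -0.0, 0.0]
ft_force: [-3.0, -1.1, 9.8]
gripper_width: 0.0261
finger_force: 20.9
t: 14.47
ee_pos: [0.4032, 0.2202, 0.0253]
tcp_rot: [0.046, 0.999, 0.0, -0.0]
ft_force: [1.5, 0.3, 4.8]
gripper_width: 0.0263
finger_force: 20.7
```

```bash
python3 -m crank '[[0.001,0,0,0,0.0255],[0.001,0,0,0,0.0255],[0.001,0,0,0,0.0255],[0.0005,0,0,0,0.0255],[0,0,0,0,0.0255]]'|grep -E 'ee_pos|ft_f'; for i in 1 2 3 4 5; do python3 -m crank '[[0.0004,0,0,0,0.0255],[0.0004,0,0,0,0.0255],[0,0,0,0,0.0255]]' |grep -E 'ee_pos|ft_f'; done
```

```text
ee_pos: [0.3996, 0.2204, 0.0253]
ft_force: [2.2, 0.7, 3.2]
ee_pos: [0.3992, 0.2206, 0.0253]
ft_force: [3.7, 0.1, -0.1]
ee_pos: [0.3988, 0.2207, 0.0253]
ft_force: [7.4, 0.4, -4.3]
ee_pos: [0.3982, 0.2207, 0.0252]
ft_force: [8.1, -0.4, -7.3]
ee_pos: [0.3976, 0.2208, 0.0253]
ft_force: [8.7, -1.4, -7.0]
ee_pos: [0.3968, 0.2208, 0.0253]
ft_force: [9.3, -0.6, -7.1]
```

Lip contact shows as Fx levelling off around 8 N. I'll relax, release, rise and look.

```bash
python3 -m crank '[[-0.0005,0,0,0,0.0255],[-0.0005,0,0,0,0.0255],[-0.0004,0,0,0,0.0255],[0,0,0,0,0.0255],[0,0,0,0,0.0275]]'|grep -E 'ee_pos|ft_f'; python3 -m crank '[[0,0,0,0,0.03],[0,0,0,0,0.04],[0,0,0,0,0.055],[0,0,0,0,0.055],[0,0,0,0,0.055]]'|grep -E 'ee_pos|ft_f'; python3 -m crank '[[0,0,-0.02,0,0.055],[0,0,-0.03,0,0.055],[0,0,-0.03,0,0.055],[0.03,0,-0.01,0,0.055],[0.04,0,0,0,0.055],[0.04,0,0,0,0.055],[0,0,0,0,0.055],[0,0,0,0,0.055],[0,0,0,0,0.055]]'
python3 -c "
from h import *
save('top','t2');im=cv2.imread('pics/t2.png')[168:252,158:274]
cv2.imwrite('pics/c4.png',cv2.resize(im,None,fx=6.8,fy=6.8,interpolation=cv2.INTER_CUBIC))"
```

```text
ee_pos: [0.3972, 0.2207, 0.0252]
ft_force: [1.5, 0.4, -1.1]
ee_pos: [0.3969, 0.2207, 0.0252]
ft_force: [0.2, 1.8, -0.4]
t: 17.72
ee_pos: [0.288, 0.2311, 0.1155]
tcp_rot: [0.046, 0.999, 0.0, 0.0]
ft_force: [0.2, -0.2, -0.4]
gripper_width: 0.0554
finger_force: 0.0
```

View pics/c4.png

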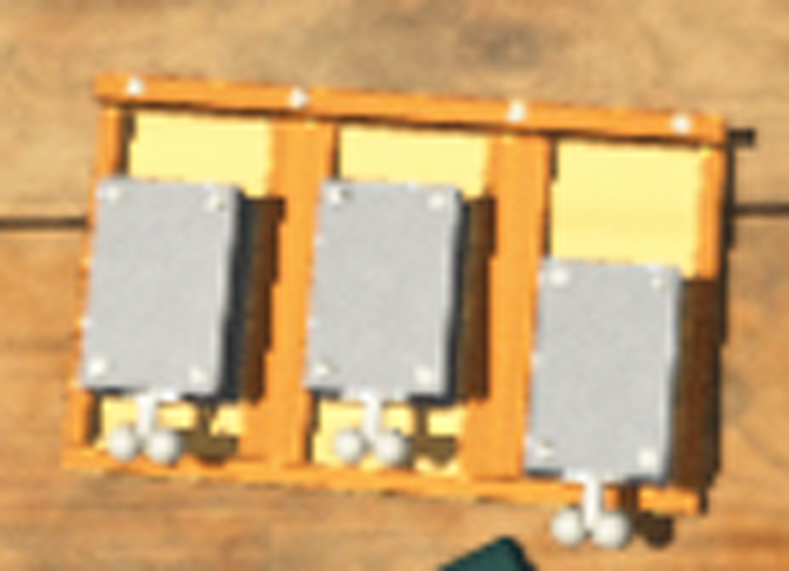

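The right box's front edge now sits at the lip (row ~478) with its handle over it at (590,527). The left and middle boxes haven't moved. Next is the left box, to the rear.

```bash
python3 -m crank '[[-0.02,0.025,0,0,0.055],[-0.025,0.03,0,0,0.055],[-0.025,0.03,0,0,0.055],[-0.025,0.03,0,0,0.055],[-0.025,0.03,0,0,0.055],[-0.011,0.015,0,0,0.055],[0,0,0,0,0.055],[0,0,0,0,0.055],[0,0,0,0,0.055]]'; python3 to.py 0 .0255
```

```text
t: 18.52
ee_pos: [0.4329, 0.3774, 0.1147]
tcp_rot: [0.047, 0.999, -0.0, -0.001]
ft_force: [-0.1, -0.8, 0.1]
gripper_width: 0.055
finger_force: 0.0
d_tool [-0.0002  0.0011  0.0892] yaw_y -0.0934 F [-0.1  -0.78  0.11] t 18.5167 w 0.05495840346701904
```

```bash
python3 -m crank '[[0,0.001,0.02,0,0.055],[0,0,0.03,0,0.055],[0,0,0.015,0,0.055],[0,0,0.01,0,0.055],[0,0,0.008,0,0.055],[0,0,0.006,0,0.055],[0,0,0,0,0.055],[0,0,0,0,0.055]]'; python3 -m crank '[[0,0,0,0,0.04],[0,0,0,0,0.034],[0,0,0,0,0.03],[0,0,0,0,0.0275],[0,0,0,0,0.0255],[0,0,0,0,0.0255],[0,0,0,0,0.0255],[0,0,0,0,0.0255],[0,0,0,0,0.0255],[0,0,0,0,0.0255]]';python3 -m crank '[[-0.001,0,0,0,0.0255],[-0.002,0,0,0,0.0255],[-0.004,0,0,0,0.0255],[-0.005,0,0,0,0.0255],[-0.005,0,0,0,0.0255],[-0.004,0,0,0,0.0255],[-0.002,0,0,0,0.0255],[-0.001,0,0,0,0.0255],[0,0,0,0,0.0255],[0,0,0,0,0.0255]]'
```

```text
t: 19.18
ee_pos: [0.4332, 0.3791, 0.0268]
tcp_rot: [0.046, 0.999, 0.0, 0.0]
ft_force: [0.4, 0.5, 0.4]
gripper_width: 0.055
finger_force: 0.0
t: 20.02
ee_pos: [0.4331, 0.3789, 0.0267]
tcp_rot: [0.046, 0.999, -0.0, 0.0]
ft_force: [-0.9, -2.8, 7.3]
gripper_width: 0.0258
finger_force: 20.4
t: 20.85
ee_pos: [0.4559, 0.3771, 0.0267]
tcp_rot: [0.046, 0.999, 0.0, -0.001]
ft_force: [-8.0, 0.1, 9.4]
gripper_width: 0.0261
finger_force: 20.5
```

```bash
python3 -m crank '[[0,0,-0.0005,0,0.0255],[0,0,0,0,0.0255],[-0.001,0,0,0,0.0255],[-0.001,0,0,0,0.0255],[-0.001,0,0,0,0.0255],[0,0,0,0,0.0255],[0,0,0,0,0.0255]]'|grep -E 'ee_pos|ft_f'; for i in 1 2 3; do python3 -m crank '[[-0.0005,0,0,0,0.0255],[-0.0005,0,0,0,0.0255],[0,0,0,0,0.0255]]' |grep -E 'ee_pos|ft_f'; done
```

```text
ee_pos: [0.4591, 0.3766, 0.0268]
ft_force: [-5.2, 1.6, 4.2]
ee_pos: [0.4599, 0.3765, 0.0268]
ft_force: [-6.9, 1.4, 4.7]
ee_pos: [0.4609, 0.3764, 0.0268]
ft_force: [-6.7, -0.0, 4.4]
ee_pos: [0.4619, 0.3763, 0.0268]
ft_force: [-6.1, 0.8, 4.4]
```

```bash
for i in 1 2 3 4 5; do python3 -m crank '[[-0.0004,0,0,0,0.0255],[-0.0003,0,0,0,0.0255],[0,0,0,0,0.0255]]' |grep -E 'ee_pos|ft_f'; done
```

```text
ee_pos: [0.4626, 0.3763, 0.0268]
ft_force: [-6.3, 0.6, 4.6]
ee_pos: [0.4633, 0.3762, 0.0268]
ft_force: [-7.1, 0.9, 4.4]
ee_pos: [0.464, 0.3761, 0.0268]
ft_force: [-6.1, 0.3, 4.8]
ee_pos: [0.4647, 0.3761, 0.0268]
ft_force: [-6.2, 1.3, 4.4]
ee_pos: [0.4648, 0.376, 0.0268]
ft_force: [-10.2, 0.9, 6.3]
```

The left box is home: contact came at 31.7 mm, and with the right box's 20 mm both fit a rack shift of about 2 mm. One more small push, then release and go to the middle box, which should travel about 26.5 mm.

```bash
python3 -m crank '[[-0.0004,0,0,0,0.0255],[0,0,0,0,0.0255],[0,0,0,0,0.0255]]' |grep -E 'ee_pos|ft_f'; python3 -m crank '[[0,0,0,0,0.0275],[0,0,0,0,0.03],[0,0,0,0,0.04],[0,0,0,0,0.055],[0,0,0,0,0.055],[0,0,0,0,0.055]]' |grep -E 'ee_pos|ft_f'; python3 -m crank '[[0,0,-0.02,0,0.055],[0,0,-0.03,0,0.055],[0,0,-0.03,0,0.055],[0.006,-0.02,-0.01,0,0.055],[0.01,-0.03,0,0,0.055],[0.01,-0.03,0,0,0.055],[0,0,0,0,0.055],[0,0,0,0,0.055],[0,0,0,0,0.055]]'|grep -E 'ee_pos|ft_f'; python3 to.py 1 .0265
```

```text
ee_pos: [0.4648, 0.3761, 0.0267]
ft_force: [-12.2, 1.7, 7.1]
ee_pos: [0.4669, 0.3759, 0.0268]
ft_force: [0.2, -0.8, -0.6]
ee_pos: [0.4339, 0.2989, 0.117]
ft_force: [0.8, 0.1, -0.8]
d_tool [ 0.0034 -0.001   0.0905] yaw_y -0.0932 F [ 0.77  0.12 -0.82] t 24.9333 w 0.05499967347730442
```

```bash
python3 -m crank '[[0.0035,-0.001,0.02,0,0.055],[0,0,0.03,0,0.055],[0,0,0.015,0,0.055],[0,0,0.01,0,0.055],[0,0,0.008,0,0.055],[0,0,0.007,0,0.055],[0,0,0,0,0.055],[0,0,0,0,0.055]]'; python3 -m crank '[[0,0,0,0,0.04],[0,0,0,0,0.034],[0,0,0,0,0.03],[0,0,0,0,0.0275],[0,0,0,0,0.0255],[0,0,0,0,0.0255],[0,0,0,0,0.0255],[0,0,0,0,0.0255],[0,0,-0.0005,0,0.0255],[0,0,0,0,0.0255]]';python3 -m crank '[[-0.001,0,0,0,0.0255],[-0.002,0,0,0,0.0255],[-0.004,0,0,0,0.0255],[-0.005,0,0,0,0.0255],[-0.004,0,0,0,0.0255],[-0.003,0,0,0,0.0255],[-0.002,0,0,0,0.0255],[-0.001,0,0,0,0.0255],[0,0,0,0,0.0255],[0,0,0,0,0.0255]]'
```

```text
t: 25.6
ee_pos: [0.4301, 0.2983, 0.0268]
tcp_rot: [0.046, 0.999, 0.0, 0.0]
ft_force: [-0.1, 0.1, 0.3]
gripper_width: 0.0551
finger_force: 0.0
t: 26.43
ee_pos: [0.4301, 0.298, 0.0274]
tcp_rot: [0.046, 0.999, -0.0, 0.0]
ft_force: [0.5, -1.2, 0.6]
gripper_width: 0.0258
finger_force: 20.2
t: 27.27
ee_pos: [0.4507, 0.296, 0.0273]
tcp_rot: [0.046, 0.999, 0.0, -0.001]
ft_force: [-6.5, 0.4, 7.3]
gripper_width: 0.0259
finger_force: 20.6
```

```bash
for i in 1 2 3 4 5 6 7; do python3 -m crank '[[-0.0004,0,0,0,0.0255],[-0.0004,0,0,0,0.0255],[0,0,0,0,0.0255]]' |grep -E 'ee_pos|ft_f'; done
```

```text
ee_pos: [0.4512, 0.2959, 0.0273]
ft_force: [-8.0, 0.3, 8.4]
ee_pos: [0.452, 0.2958, 0.0273]
ft_force: [-8.4, 0.2, 7.8]
ee_pos: [0.4528, 0.2958, 0.0273]
ft_force: [-8.0, 0.4, 7.8]
ee_pos: [0.4536, 0.2957, 0.0273]
ft_force: [-7.3, -0.2, 7.3]
ee_pos: [0.4545, 0.2956, 0.0273]
ft_force: [-8.4, 0.0, 8.2]
ee_pos: [0.4552, 0.2955, 0.0273]
ft_force: [-8.2, 1.6, 8.0]
ee_pos: [0.456, 0.2955, 0.0273]
ft_force: [-8.1, 0.1, 8.7]
```

```bash
for i in 1 2 3; do python3 -m crank '[[-0.0004,0,0,0,0.0255],[-0.0003,0,0,0,0.0255],[0,0,0,0,0.0255]]' |grep -E 'ee_pos|ft_f'; done
```

```text
ee_pos: [0.4564, 0.2954, 0.0272]
ft_force: [-10.5, 1.0, 8.9]
ee_pos: [0.4564, 0.2954, 0.0272]
ft_force: [-14.5, 1.8, 11.8]
ee_pos: [0.4565, 0.2954, 0.0272]
ft_force: [-17.4, 3.8, 14.5]
```

The middle box is home (26.4 mm). I'll release, retreat and check everything.

```bash
python3 -m crank '[[0.0003,0,0,0,0.0255],[0,0,0,0,0.0275],[0,0,0,0,0.03],[0,0,0,0,0.04],[0,0,0,0,0.055],[0,0,0,0,0.055],[0,0,0,0,0.055]]' |grep -E 'ee_pos|ft_f'; python3 -m crank '[[0,0,-0.02,0,0.055],[0,0,-0.03,0,0.055],[0,0,-0.03,0,0.055],[0.03,0,-0.02,0,0.055],[0.04,0,-0.02,0,0.055],[0.04,0,0,0,0.055],[0.04,0,0,0,0.055],[0,0,0,0,0.055],[0,0,0,0,0.055]]'
python3 -c "
from h import *
save('top','t3');im=cv2.imread('pics/t3.png')[168:252,158:274]
cv2.imwrite('pics/c5.png',cv2.resize(im,None,fx=6.8,fy=6.8,interpolation=cv2.INTER_CUBIC))"
```

```text
ee_pos: [0.4593, 0.2953, 0.0273]
ft_force: [0.1, 0.3, -0.0]
t: 31.1
ee_pos: [0.3111, 0.3091, 0.1464]
tcp_rot: [0.045, 0.999, 0.0, 0.0]
ft_force: [0.9, -0.2, -0.2]
gripper_width: 0.0548
finger_force: 0.0
```

View pics/c5.png

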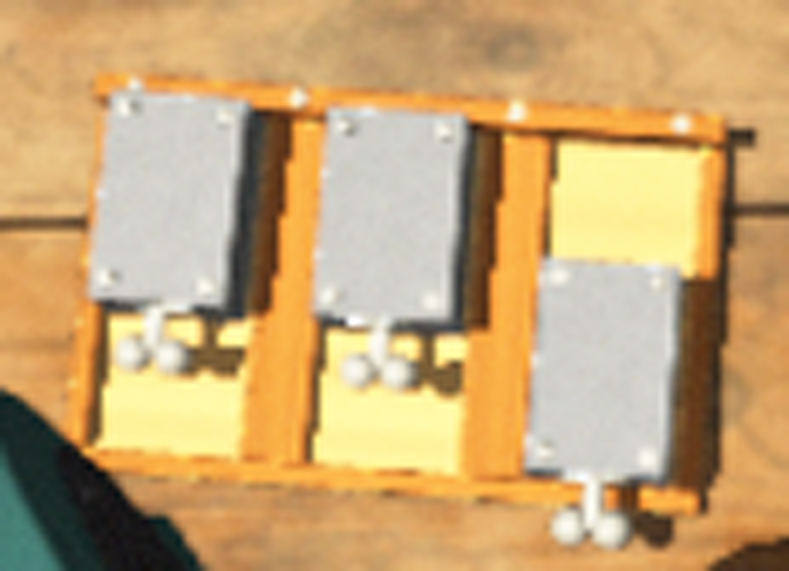

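The left and middle boxes' rear faces sit at the rear stop and the right box is at the lip. The travels (31.7, 26.4 and 20 mm) agree with the 50 mm lane play. Nothing else has moved.

```bash
python3 -c "
from rig import *
print(hand_in())"
```

```text
the job is handed in; nothing more can be done
None
```

I weighed all three boxes from left to right, then slid the left and middle boxes (full, about 5 N) home against the rear stop and the right box (nearly empty, about 1.6 N) home against the front lip, and handed the job in after about 31 s.

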